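# Roll the cap strips home on a well plate

## Task

Take the hand roller from its stand, press it down on the cap strips of the well plate with a steady 15 N or so (never more than 25 N, or the plate cracks), and roll it across all eight until every strip is fully home, without lifting it off the strips in between. Press with the roller only, not with the gripper. Then set the roller gently back upright in its stand, and leave the other things on the bench alone.

Things in the scene. Friction and masses are not known exactly. Their poses are not given: they have to be found in the camera images.
- nest: Fixed aluminium press nest, base 102 (x) x 144 (y) x 22 mm; origin: centre of its underside, z up. Over it, centred: a deck locked at a height nobody measured, a soft rubber bed, and a white well plate 85 (x) x 128 (y) mm under eight flat cap strips, which make one sheet 72 (x) x 107 (y) mm. Tops of home strips: 54 to 74 mm above the origin; unpressed: up to 4 mm higher.
- roller: Hand roller, upright in the stand, 113 mm tall, 0.3 to 0.5 kg. Origin: lowest point of its wheel; z up along the grip, y along the axle, rolls along x (both ways alike). Free-turning wheel 40 mm across, 60 mm wide; fork 74 mm wide (y), prong ends 10 mm above the origin; steel flange 68 (x) x 104 (y) mm at z 46 to 52 mm; black square grip 24 x 24 mm at z 52 to 113 mm.
- axle (a point): Centre of the roller's wheel, 20 mm above the roller's origin, axes as the roller's.
- stand: Grey stand for the roller, fixed: rim 72 (x) x 108 (y) mm, 54 mm high, foot 80 x 116 mm, open pocket 48 (x) x 84 (y) mm. Origin: centre of its underside. Wheel and fork hang in the pocket and the flange rests on the rim; the roller's origin is then 8 mm above the stand's, its axes along the stand's (either way round).
- vial: Small capped glass vial, 24 mm across, 51 mm tall, upright; origin at the centre of its underside. Leave it alone.
- petri: Closed petri dish, 61 mm across, 16 mm high; origin at the centre of its underside. Leave it alone.
- timer: Bench timer lying flat, 62 x 66 x 19 mm; origin at the centre of its underside. Leave it alone.
- tube_rack: Small rack of microtubes, 48 (x) x 106 (y) x 38 mm; origin at the centre of its underside. Leave it alone.
- cap_1 (a joint): How far cap strip 1 of 8 is pressed into the plate, m: near 0 = proud, 0.004 = fully home, at its stop. Each strip is 107 mm long (y), 8.4 mm wide, 3 mm thick; they lie side by side, 9 mm apart along nest x, this one at x = -31.5 mm. A strip yields to about 6 N and stays where it is pressed to. The rubber bed under the plate gives about 1 mm per 10 N, straight down, and springs back.
- cap_2 (a joint): How far cap strip 2 of 8 is pressed into the plate, m: near 0 = proud, 0.004 = fully home, at its stop. At nest x = -22.5 mm.
- cap_3 (a joint): How far cap strip 3 of 8 is pressed into the plate, m: near 0 = proud, 0.004 = fully home, at its stop. At nest x = -13.5 mm.
- cap_4 (a joint): How far cap strip 4 of 8 is pressed into the plate, m: near 0 = proud, 0.004 = fully home, at its stop. At nest x = -4.5 mm.
- cap_5 (a joint): How far cap strip 5 of 8 is pressed into the plate, m: near 0 = proud, 0.004 = fully home, at its stop. At nest x = +4.5 mm.
- cap_6 (a joint): How far cap strip 6 of 8 is pressed into the plate, m: near 0 = proud, 0.004 = fully home, at its stop. At nest x = +13.5 mm.
- cap_7 (a joint): How far cap strip 7 of 8 is pressed into the plate, m: near 0 = proud, 0.004 = fully home, at its stop. At nest x = +22.5 mm.
- cap_8 (a joint): How far cap strip 8 of 8 is pressed into the plate, m: near 0 = proud, 0.004 = fully home, at its stop. At nest x = +31.5 mm.
Mind the look-alikes: they are no part of the job. What is shaped like the roller but purple is not meant.

How it is judged:
On the way, in this order (a step that is already met when the one before it is completed fails the run):
1. the roller is lifted out of its stand (z of roller in the frame of stand above 0.05 m), for 0.1 s.
2. all eight cap strips are home (value of joint each of cap_1, cap_2, cap_3, cap_4, cap_5, cap_6, cap_7, cap_8 above 0.0028 m), for 0.2 s.
At the end, for the whole second after the job is handed in: All eight cap strips are pressed at least 2.8 of their 4 mm into the plate; the roller stands upright (within 0.08 rad) and at rest in its stand, within 8 mm of its centre and within 3 mm of its full depth (all of step 2 and horizontal distance between roller and stand below 0.008 m and z of roller in the frame of stand below 0.011 m and angle between roller's own z axis and vertical below 0.08 rad and linear speed of roller below 0.02 m/s); the robot touches nothing.
It fails at once if more than 25 N on the plate or its nest (contact force between anything else and nest above 25 N).
It fails at once if the gripper or arm itself pushes on the plate or nest (more than 1 N) (contact force between any of the arm, the fingers and nest above 1 N).
It fails at once if the roller is lifted off (no longer pressing on the plate) while some strips are home and others are not (contact force between roller and nest below 0.05 N and value of joint any of cap_1, cap_2, cap_3, cap_4, cap_5, cap_6, cap_7, cap_8 above 0.0028 m and not (value of joint each of cap_1, cap_2, cap_3, cap_4, cap_5, cap_6, cap_7, cap_8 above 0.0028 m)).
It fails at once if the roller is let go while it is more than 12 mm above its full depth in the stand (z of roller in the frame of stand above 0.02 m and contact force between the fingers and roller below 0.2 N).
It fails at once if a bystander is moved more than 20 mm (distance of any of vial, petri, timer, tube_rack from where it was at the start of the episode above 0.02 m).
It also fails if it takes over 69 s, if anything falls off the work surface, if the arm or the gripper's body presses on something with over 40 N, if the wrist force passes 120 N, or if a joint passes its speed limit or range.

## Robot

A 6-joint arm with a two-finger parallel gripper is mounted at the origin on a cart in front of the work surface, level with it; the furniture and walls round the work are solid. World frame = base frame: x ahead of the robot, y to its left, z up, the work surface at z = 0. Lengths are in m, angles in rad, forces in N, time in s.
With the tool pointing down it reaches from about 0.375 to 0.9 m from the base axis. Payload 3.1 kg.
Tool frame: the origin (TCP) lies on the centre line of the jaws, within the pads' length; the fingertips stand robot.tip_reach ahead of it and the grasp point (between the pads) lies 8 mm behind it (robot.tip_reach is the distance from the TCP to the fingertips, in m); z points along the fingers, y is the line along which they close (so a half turn about z gives the same grasp; the last joint's range is limited). The gripper opens to 87 mm and grips with 3 to 60 N. Pads are 19 mm wide; open, the fingers measure 117 mm over their backs; the gripper's body (75 mm by 190 mm) begins 51 mm behind the grasp point.
Start: joints at [-1.407, 0.527, 1.433, -0, 1.181, -0.178], TCP at [0.21, -0.589, 0.234] pointing down, gripper open.
Joint ranges: [-3.08, 3.08], [-0.75, 2.2], [0.22, 2.44], [-1.43, 4.57], [0, 2.65], [-2.85, 2.85]. Speed limits (rad/s): [2.79, 2.79, 3.14, 3.14, 3.14, 3.14].

## Interface

Orientations are given as a unit quaternion [x, y, z, w].
In Python, from rig import robot gives the robot as it stands.
- The arm moves only by the tool jog_arm, never from a script. Its argument "motion" is one flat list of numbers, 7 for each row, row after row: the shift along the tool's x, y, z scaled (see below), then the turn, a rotation vector about the tool's x, y, z scaled (see below), then the gripper's target within -1 to 1 (shut at 1, half-way at 0, fully open at -1). In form: [x, y, z, rx, ry, rz, hand, x, y, z, rx, ry, rz, hand, ...]. A call has 1 to 12 rows; each row shifts and turns the commanded pose from where the row before left it, along the tool's axes as they then stand; what a row does not reach is not made up. The controller multiplies each number of a shift by 4 cm and each number of a turn by 4 degrees. A row lasts 1/8 s, in which the tool goes at most 62.5 mm and 10.7 degrees, less where a joint would pass 70% of its speed; a pose out of reach is approached as far as the arm can. A call with a number of a shift or a turn outside -1 to 1 is refused whole. A call with a gripper value outside its range is refused whole. The fingers move at their own pace and stop on an object; "grip_force" is the grip in N (left out, the last holds). Time passes only in rows, so rows that do not move let the fingers close. It gives the time, the measured TCP pose, the force, the opening and the grip force at its end, in the units of the state.
- robot.get_obs(): the state, without advancing time (a new reading comes with each control period).
- robot.camera(name): name is "scene" or "top" or "wrist"; returns the picture (384x512x3 uint8, blue, green, red); there is no depth.
- robot.calibration(name): a dict with "fx", "fy", "cx", "cy" (pixels), "R" (3x3) and "t" (3): a world point X has camera coordinates R X + t; the wrist camera has in their place "T_tool_cam" (4x4, takes a point from camera to tool coordinates, whose origin is the TCP and whose axes are the flange's). Camera axes: x right, y down, z forward; pixel columns grow to the right and rows downward; lengths in m; the calibration is good to about 2 mm. A picture is of the moment at which its call begins: read the wrist's pose just before it. calibration takes no time and is no camera call.
- robot.hand_in(): hands the job in; it is judged then, once.
The state is a dict: "time": time; "q": joint angles; "joint_velocities": joint speeds; "joint_torque": joint torques, N m; "position": TCP position; "tool_rot": TCP orientation; "ft_force": force on the tool from outside, world axes, zero at the start; "moment": the same for the moment, N m; "grip_width": finger opening in m; "grip_force": force on a finger pad.
Only numpy, scipy, OpenCV 4.12 (cv2) and the standard library are available. Lean on these libraries where they do the work, as an engineer would, in place of code of your own. Each camera call takes 0.05 s, during which the arm holds its last target. There are 200 camera calls.

## Working session

There is one attempt and no reset: what is moved stays moved. The work goes in short steps, Python scripts to look and compute and a tool call to move; the robot and the scene stay as the last step left them, time stands still between calls to the robot, and variables do not carry over. Pictures are saved under pics/ and viewed, at most 11 in all, crops included, and the job is handed in when it is done.

Besides the shell and the picture viewer there is one more tool, called after "Request:" by a JSON object that holds its "name" and its "arguments". jog_arm: Moves the arm, as the interface text tells. Shifts and turns lie within -1 to 1; 1 stands for 4 cm of shift or 4 degrees of turn. Its arguments: {"type":"object","properties":{"motion":{"type":"array","items":{"type":"number"}},"grip_force":{"type":"number"}},"required":["motion"]}

```bash
mkdir -p pics; ls; python3 - <<'E'
from rig import robot
import cv2,numpy as np
print(robot.get_obs(), robot.tip_reach)
for n in("scene","top"):
    im=robot.camera(n); cv2.imwrite(f"pics/{n}0.png",im); c=robot.calibration(n); print(n,c)
print(robot.calibration("wrist"))
E
```

```text
pics
{'time': 0.0, 'q': array([-1.40748581e+00,  5.28449644e-01,  1.43393396e+00,  1.03272165e-05,
        1.18139111e+00, -1.78508255e-01]), 'joint_velocities': array([ 5.36367703e-04, -8.25704800e-05,  1.06275911e-03, -6.19754689e-05,
       -1.28682958e-03,  7.95303094e-05]), 'joint_torque': array([ 6.37379944e-04, -4.40038669e+01, -1.76591563e+01,  6.33929973e-02,
        5.79287577e-02, -1.56319124e-04]), 'position': array([ 0.2094066 , -0.58810585,  0.2325717 ]), 'tool_rot': array([ 9.85430255e-01,  1.70076518e-01,  1.30652564e-05, -1.09096054e-03]), 'ft_force': array([ 0.46115582,  0.23916281, -0.0578738 ]), 'moment': array([0.03309924, 0.0462031 , 0.01270511]), 'grip_force': 0.0, 'grip_width': 0.08718184801258463} 0.011
scene {'fx': 493.90794427127213, 'fy': 493.90794427127213, 'cx': 262.651817468584, 'cy': 197.84153823383969, 'R': array([[-0.9168683 , -0.39898873, -0.01266918],
       [-0.20142309,  0.48980092, -0.84824749],
       [ 0.34464657, -0.77517937, -0.52944848]]), 't': array([0.42716228, 0.15576441, 1.04502069])}
top {'fx': 491.03513558144687, 'fy': 491.03513558144687, 'cx': 254.23029411194761, 'cy': 201.04713369151798, 'R': array([[ 0.0076203 , -0.99996966, -0.00161268],
       [-0.99451398, -0.00741045, -0.10434092],
       [ 0.10432581,  0.00239894, -0.99454028]]), 't': array([0.02759193, 0.47673135, 1.17730456])}
{'fx': 332.86480941769196, 'fy': 332.86480941769196, 'cx': 254.14563890445004, 'cy': 192.48951962737453, 'T_tool_cam': array([[ 3.86014534e-04, -9.65786252e-01, -2.59339095e-01,
         7.01990026e-02],
       [ 9.99998890e-01,  7.46085696e-04, -1.28999140e-03,
        -8.46877833e-04],
       [ 1.43934515e-03, -2.59338309e-01,  9.65785468e-01,
        -1.50901349e-01],
       [ 0.00000000e+00,  0.00000000e+00,  0.00000000e+00,
         1.00000000e+00]])}
```

View pics/top0.png

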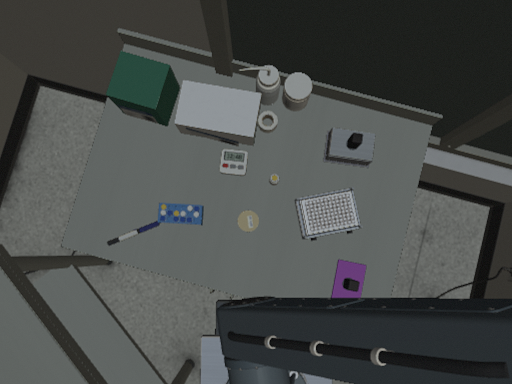

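View pics/scene0.png

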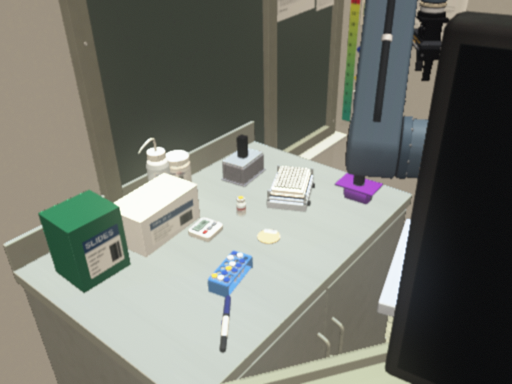

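The top view shows the roller in its grey stand at about (352,145), the nest at about (328,214), the purple decoy at about (350,282), the vial at (274,179) and the petri dish at (249,221). The scene view agrees with this. Next I'll enlarge the roller and nest area.

```bash
python3 - <<'E'
import cv2
im=cv2.imread("pics/top0.png")[115:250,285:395]
cv2.imwrite("pics/crop1.png",cv2.resize(im,None,fx=4.4,fy=4.4,interpolation=cv2.INTER_CUBIC))
E
```

```text
(no output)
```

View pics/crop1.png

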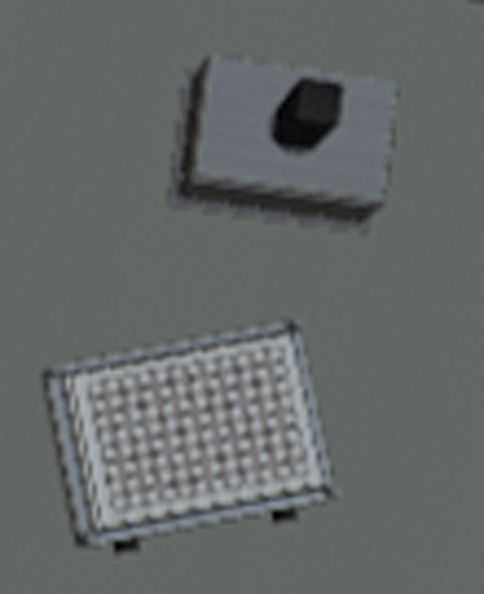

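The crop gives flange corners at about (210,58), (397,90), (384,200) and (196,178). The grip top is at about (323,98), and the nest base corners are at (45,372), (297,322), (335,495) and (82,543).

```bash
cat > h.py <<'E'
from rig import robot
import cv2,numpy as np
from scipy.spatial.transform import Rotation as Ro
def cam(n,obs=None):
    c=robot.calibration(n)
    if n=="wrist":
        T=np.eye(4);T[:3,:3]=Ro.from_quat(obs["tool_rot"]).as_matrix();T[:3,3]=obs["position"]
        T=T@c["T_tool_cam"]; c["R"]=T[:3,:3].T; c["t"]=-c["R"]@T[:3,3]
    return c
def unproj(c,uv,z):
    uv=np.atleast_2d(uv).astype(float)
    d=np.c_[(uv[:,0]-c["cx"])/c["fx"],(uv[:,1]-c["cy"])/c["fy"],np.ones(len(uv))]@c["R"]
    o=-c["R"].T@c["t"]
    return o+d*((z-o[2])/d[:,2])[:,None]
def proj(c,X):
    p=np.atleast_2d(X)@c["R"].T+c["t"]; return np.c_[c["fx"]*p[:,0]/p[:,2]+c["cx"],c["fy"]*p[:,1]/p[:,2]+c["cy"]]
def rect(P):
    P=P[:,:2]; e=np.roll(P,-1,0)-P
    print("centre",P.mean(0).round(4),"sides",np.linalg.norm(e,axis=1).round(4),"ang",np.degrees(np.arctan2(e[:,1],e[:,0])).round(1))
E
python3 - <<'E'
from h import *
c=cam("top"); f=lambda L:np.array(L)/4.4+[285,115]-0.4
rect(unproj(c,f([(210,58),(397,90),(384,200),(196,178)]),.06))
print(unproj(c,f([(323,98)]),.121))
rect(unproj(c,f([(45,372),(297,322),(335,495),(82,543)]),.022))
rect(unproj(c,f([(72,380),(290,335),(325,485),(103,530)]),.06))
E
```

```text
centre [ 0.6115 -0.2031] sides [0.1037 0.0617 0.1029 0.0674] ang [-99.5 172.4  83.6  -7. ]
[[ 0.61546437 -0.20477232  0.121     ]]
centre [ 0.4489 -0.149 ] sides [0.1439 0.0986 0.143  0.0972] ang [ -78.3 -168.4  101.1   12.1]
centre [ 0.4461 -0.1475] sides [0.1207 0.083  0.1219 0.0824] ang [ -77.9 -167.6  101.8   11.5]
```

Request:
{"name": "jog_arm", "arguments": {"motion": [0.5, -0.25, -0.1, 0, 0, 0, -1, 1, -0.45, -0.1, 0, 0, 0, -1, 1, -0.45, -0.1, 0, 0, 0, -1, 1, -0.45, -0.1, 0, 0, 0, -1, 1, -0.45, -0.1, 0, 0, 0, -1, 1, -0.45, 0, 0, 0, 0, -1, 1, -0.45, 0, 0, 0, 0, -1, 1, -0.45, 0, 0, 0, 0, -1, 1, -0.45, 0, 0, 0, 0, -1, 1, -0.45, 0, 0, 0, 0, -1, 1, -0.45, 0, 0, 0, 0, -1, 1, -0.45, 0, 0, 0, 0, -1]}}

```text
time: 1.6
position: [0.5739, -0.2357, 0.2537]
tool_rot: [0.985, 0.171, -0.0, -0.0]
ft_force: [0.1, -0.2, -0.0]
grip_width: 0.0871
grip_force: 0.0
```

Request:
{"name": "jog_arm", "arguments": {"motion": [0.9, -0.4, 0, 0, 0, 0, -1, 0.3, -0.1, 0, 0, 0, 0.8, -1, 0, 0, 0, 0, 0, 1, -1, 0, 0, 0, 0, 0, 1, -1, 0, 0, 0, 0, 0, 1, -1, 0, 0, 0, 0, 0, 1, -1, 0, 0, 0, 0, 0, 1, -1, 0, 0, 0, 0, 0, 1, -1, 0, 0, 0, 0, 0, 0, -1]}}

```text
time: 2.72
position: [0.6114, -0.2022, 0.2536]
tool_rot: [0.998, -0.066, -0.0, -0.0]
ft_force: [0.4, 0.8, 0.8]
grip_width: 0.0868
grip_force: 0.0
```

```bash
python3 - <<'E'
from h import *
o=robot.get_obs(); np.save("o1.npy",o,allow_pickle=True)
cv2.imwrite("pics/w1.png",robot.camera("wrist")); print(o["time"],o["position"],o["tool_rot"],o["ft_force"])
E
```

```text
2.725 [ 0.61141439 -0.20215606  0.2535943 ] [ 9.97849554e-01 -6.55441434e-02 -3.02212593e-04 -3.75493592e-04] [0.3688278  0.84915182 0.79977261]
```

View pics/w1.png

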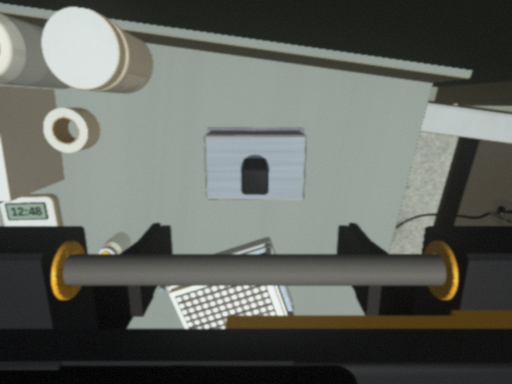

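The wrist view shows the flange at about (206–306, 135–199) and the black grip at about (242–268, 157–193). I'll enlarge this region.

```bash
python3 - <<'E'
import cv2
im=cv2.imread("pics/w1.png")[120:206,196:316]
im=cv2.convertScaleAbs(im,alpha=1.3,beta=30)
cv2.imwrite("pics/crop2.png",cv2.resize(im,None,fx=6,fy=6,interpolation=cv2.INTER_CUBIC))
E
```

```text
(no output)
```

View pics/crop2.png

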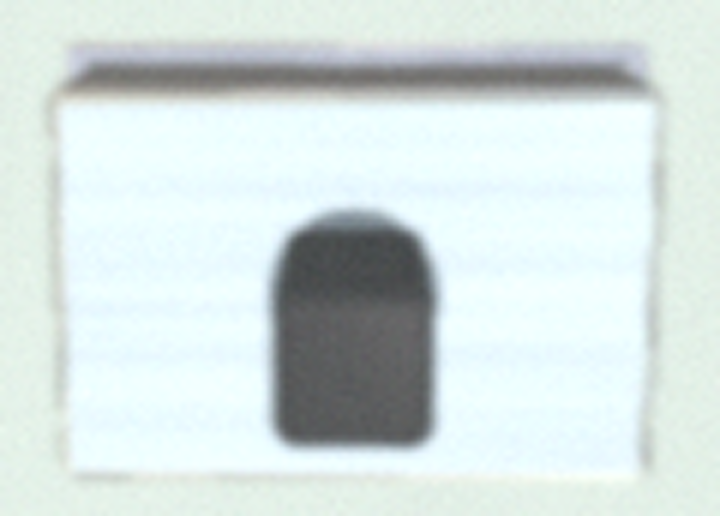

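The crop gives flange corners at (57,95), (662,97), (645,475) and (72,473), and the grip top at (275,297) to (435,447).

```bash
python3 - <<'E'
from h import *
o=np.load("o1.npy",allow_pickle=True).item(); c=cam("wrist",o); f=lambda L:np.array(L)/6+[196,120]-.42
F=unproj(c,f([(57,95),(662,97),(645,475),(72,473)]),.06); rect(F)
G=unproj(c,f([(275,297),(435,297),(435,447),(273,447)]),.121); rect(G)
R=Ro.from_quat(o["tool_rot"]).as_matrix()
print("tool x yaw",np.degrees(np.arctan2(R[1,0],R[0,0])))
for P in(F,G): print("in tool",(R.T@(P.mean(0)-o["position"])*1000).round(1))
E
```

```text
centre [ 0.6151 -0.2029] sides [0.1033 0.0672 0.1029 0.0672] ang [-97.7 172.2  82.3  -7.4]
centre [ 0.6147 -0.2021] sides [0.0231 0.0224 0.0238 0.0225] ang [-97.5 173.1  82.5  -8.8]
tool x yaw -7.516181385990878
in tool [  3.9   0.4 193.6]
in tool [  3.3  -0.4 132.6]
```

Request:
{"name": "jog_arm", "arguments": {"motion": [0.09, 0, 1, 0, 0, 0, -1, 0, 0, 1, 0, 0, 0, -1, 0, 0, 1, 0, 0, 0, -1, 0, 0, 0.9, 0, 0, 0, -1, 0, 0, 0.36, 0, 0, 0, -1, 0, 0, 0, 0, 0, 0, -1, 0, 0, 0, 0, 0, 0, 1, 0, 0, 0, 0, 0, 0, 1, 0, 0, 0, 0, 0, 0, 1, 0, 0, 0, 0, 0, 0, 1, 0, 0, 0, 0, 0, 0, 1], "grip_force": 55}}

```text
time: 4.15
position: [0.6153, -0.2042, 0.0833]
tool_rot: [0.998, -0.066, 0.0, 0.0]
ft_force: [0.4, 0.1, -0.4]
grip_width: 0.0451
grip_force: 0.0
```

Request:
{"name": "jog_arm", "arguments": {"motion": [0, 0, 0, 0, 0, 0, 1, 0, 0, 0, 0, 0, 0, 1, 0, 0, 0, 0, 0, 0, 1, 0, 0, 0, 0, 0, 0, 1, 0, 0, 0, 0, 0, 0, 1, 0, 0, 0, 0, 0, 0, 1]}}

```text
time: 4.9
position: [0.6152, -0.2039, 0.0831]
tool_rot: [0.998, -0.066, -0.0, -0.0]
ft_force: [0.5, 3.4, 0.2]
grip_width: 0.0241
grip_force: 55.0
```

Request:
{"name": "jog_arm", "arguments": {"motion": [0, 0, -0.3, 0, 0, 0, 1, 0, 0, -0.6, 0, 0, 0, 1, 0, 0, -0.7, 0, 0, 0, 1, 0, 0, -0.7, 0, 0, 0, 1, 0, 0, -0.7, 0, 0, 0, 1, 0, 0, 0, 0, 0, 0, 1, 0, 0, 0, 0, 0, 0, 1]}}

```text
time: 5.78
position: [0.6143, -0.204, 0.2021]
tool_rot: [0.998, -0.066, -0.001, -0.0]
ft_force: [-0.3, 0.7, -4.9]
grip_width: 0.0236
grip_force: 55.0
```

```bash
python3 - <<'E'
from h import *
o=robot.get_obs(); np.save("o2.npy",o,allow_pickle=True)
cv2.imwrite("pics/w2.png",robot.camera("wrist")); cv2.imwrite("pics/t2.png",robot.camera("top"));print(o["time"],o["position"],o["tool_rot"],o["ft_force"],o["moment"])
E
```

```text
5.775 [ 0.61427859 -0.20398339  0.20206578] [ 9.97787227e-01 -6.64777375e-02 -1.11386963e-03 -3.45402356e-04] [-0.31336893  0.70998981 -4.86342183] [0.03374219 0.02612336 0.00278149]
```

View pics/w2.png

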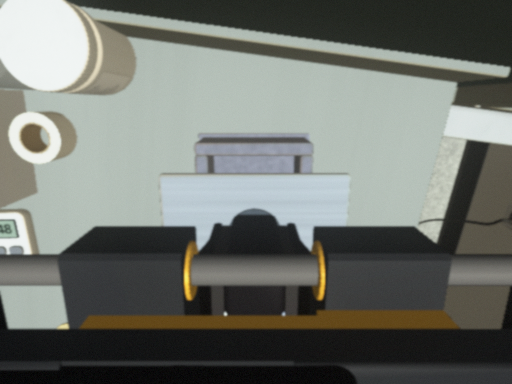

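The roller is held and hanging straight, and the stand rim is visible at about (195–312, 140). Now I'll carry it over the strip 1 end of the nest.

Request:
{"name": "jog_arm", "arguments": {"motion": [-0.5, -0.07, 0, 0, 0, 0, 1, -0.9, -0.1, 0, 0, 0, 0, 1, -0.9, -0.1, 0, 0, 0, 0, 1, -0.9, -0.1, 0, 0, 0, 0, 1, -0.9, -0.1, 0, 0, 0, 0, 1, -0.89, -0.1, 0, 0, 0, 0, 1, 0, 0, 0, 0, 0, -0.83, 1, 0, 0, 0, 0, 0, -1, 1, 0, 0, 0, 0, 0, -1, 1, 0, 0, 0, 0, 0, -1, 1, 0, 0, 0, 0, 0, -1, 1, 0, 0, 0, 0, 0, 0, 1]}}

```text
time: 7.38
position: [0.42, -0.1549, 0.2025]
tool_rot: [0.995, 0.102, -0.001, -0.0]
ft_force: [-0.7, 0.6, -3.9]
grip_width: 0.0236
grip_force: 55.0
```

```bash
python3 - <<'E'
from h import *
o=robot.get_obs(); print(o["time"],o["position"],o["tool_rot"],o["ft_force"],o["moment"])
cv2.imwrite("pics/w3.png",robot.camera("wrist"))
im=robot.camera("scene")[110:260,200:400]; cv2.imwrite("pics/s3.png",cv2.resize(im,None,fx=4,fy=4,interpolation=cv2.INTER_CUBIC))
E
```

```text
7.375 [ 0.42004776 -0.15493893  0.20251818] [ 9.94830794e-01  1.01543485e-01 -6.17368679e-04 -4.81072386e-04] [-0.70335004  0.58178732 -3.88862121] [ 0.01799473  0.0443186  -0.00806973]
```

View pics/s3.png

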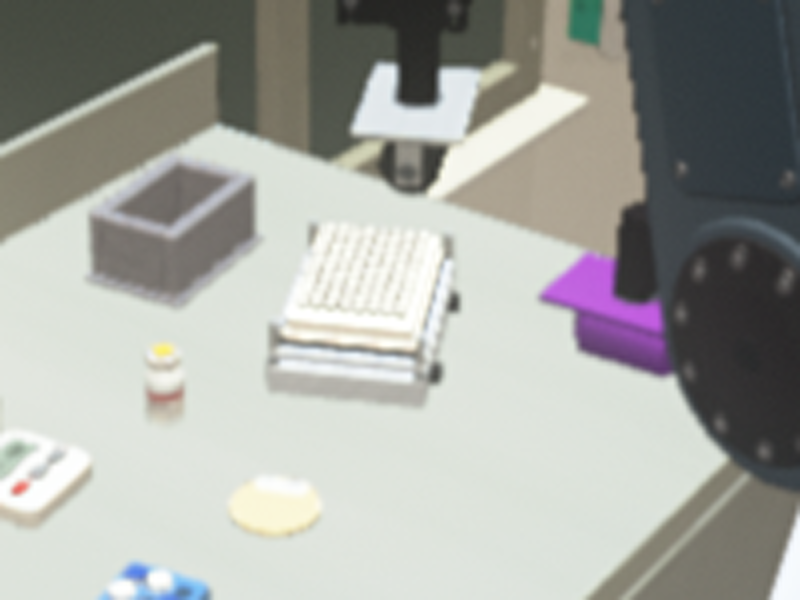

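View pics/w3.png

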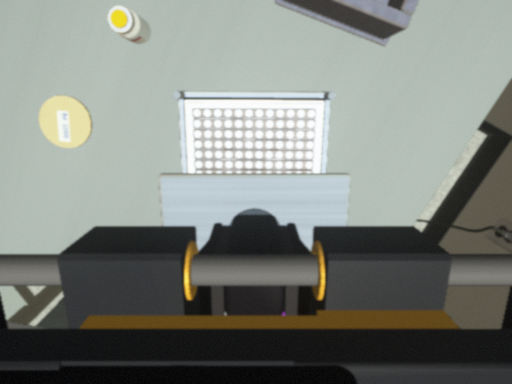

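The scene view shows the roller hanging upright by the nest and the stand empty. In the wrist view the nest's far edge runs (178,93)–(330,94) and the strip sheet's far edge is about (192–317, 107), well aligned in yaw.

```bash
python3 - <<'E'
from h import *
o=robot.get_obs(); c=cam("wrist",o); R=Ro.from_quat(o["tool_rot"]).as_matrix()
for uv,z in(([(178,93),(330,94)],.022),([(192,107),(317,107)],.06),([(192,107),(317,107)],.07),([(192,107),(317,107)],.078)):
    P=unproj(c,uv,z); print(z,np.linalg.norm(P[1]-P[0]).round(4),(R.T@(P-o["position"]).T).T.round(4)[:,:2])
cs=cam("scene")
for z in (.062,.07,.078):  # sheet centre height check: projected nest sheet corners in s3 crop
    y=np.radians(11.7); A=np.array([[np.cos(y),-np.sin(y)],[np.sin(y),np.cos(y)]])
    X=np.c_[(A@np.array([(-.036,-.0535),(-.036,.0535),(.036,.0535),(.036,-.0535)]).T).T+[.449,-.149],[z]*4]
    print(z,((proj(cs,X)-[200,110])*4).round())
E
```

```text
0.022 0.1452 [[ 0.0793 -0.074 ]
 [ 0.0784  0.0712]]
0.06 0.1068 [[ 0.0668 -0.0543]
 [ 0.0668  0.0525]]
0.07 0.1031 [[ 0.0669 -0.0525]
 [ 0.0669  0.0507]]
0.078 0.1002 [[ 0.067  -0.051 ]
 [ 0.067   0.0492]]
0.062 [[431. 225.]
 [409. 305.]
 [295. 294.]
 [325. 216.]]
0.07 [[431. 214.]
 [409. 294.]
 [295. 283.]
 [325. 205.]]
0.078 [[432. 204.]
 [409. 283.]
 [295. 272.]
 [325. 195.]]
```

Request:
{"name": "jog_arm", "arguments": {"motion": [0, 0, 0.4, 0, 0, 0, 1, 0, 0, 0.4, 0, 0, 0, 1, 0, 0, 0.35, 0, 0, 0, 1, 0, 0, 0, 0, 0, 0, 1, 0, 0, 0, 0, 0, 0, 1]}}

```text
time: 8.1
position: [0.4208, -0.1554, 0.1574]
tool_rot: [0.995, 0.102, 0.0, 0.0]
ft_force: [-1.0, -0.1, -4.0]
grip_width: 0.0233
grip_force: 55.0
```

Request:
{"name": "jog_arm", "arguments": {"motion": [0, 0, 0.05, 0, 0, 0, 1, 0, 0, 0.05, 0, 0, 0, 1, 0, 0, 0, 0, 0, 0, 1]}}

```text
time: 8.48
position: [0.4204, -0.1551, 0.1532]
tool_rot: [0.995, 0.102, -0.0, -0.0]
ft_force: [0.2, 0.2, -3.3]
grip_width: 0.0237
grip_force: 55.0
```

Request:
{"name": "jog_arm", "arguments": {"motion": [0, 0, 0.04, 0, 0, 0, 1, 0, 0, 0.04, 0, 0, 0, 1, 0, 0, 0, 0, 0, 0, 1]}}

```text
time: 8.85
position: [0.4203, -0.1551, 0.1498]
tool_rot: [0.995, 0.102, -0.0, -0.0]
ft_force: [0.4, -0.4, -4.4]
grip_width: 0.0236
grip_force: 55.0
```

Request:
{"name": "jog_arm", "arguments": {"motion": [0, 0, 0.03, 0, 0, 0, 1, 0, 0, 0.03, 0, 0, 0, 1, 0, 0, 0, 0, 0, 0, 1]}}

```text
time: 9.22
position: [0.4204, -0.1551, 0.1475]
tool_rot: [0.995, 0.102, -0.0, -0.0]
ft_force: [0.1, -0.1, -4.7]
grip_width: 0.0239
grip_force: 55.0
```

Request:
{"name": "jog_arm", "arguments": {"motion": [0, 0, 0.04, 0, 0, 0, 1, 0, 0, 0.03, 0, 0, 0, 1, 0, 0, 0, 0, 0, 0, 1]}}

```text
time: 9.6
position: [0.4204, -0.1551, 0.1446]
tool_rot: [0.995, 0.102, -0.0, -0.0]
ft_force: [-0.4, 0.1, -4.9]
grip_width: 0.0238
grip_force: 55.0
```

Request:
{"name": "jog_arm", "arguments": {"motion": [0, 0, 0.03, 0, 0, 0, 1, 0, 0, 0.03, 0, 0, 0, 1, 0, 0, 0, 0, 0, 0, 1]}}

```text
time: 9.98
position: [0.4204, -0.1551, 0.1422]
tool_rot: [0.995, 0.102, -0.0, -0.0]
ft_force: [-0.3, 0.3, -4.6]
grip_width: 0.0234
grip_force: 55.0
```

Request:
{"name": "jog_arm", "arguments": {"motion": [0, 0, 0.03, 0, 0, 0, 1, 0, 0, 0.03, 0, 0, 0, 1, 0, 0, 0, 0, 0, 0, 1]}}

```text
time: 10.35
position: [0.4204, -0.1551, 0.1399]
tool_rot: [0.995, 0.102, -0.0, -0.0]
ft_force: [-1.1, 0.8, -4.0]
grip_width: 0.0238
grip_force: 55.0
```

Request:
{"name": "jog_arm", "arguments": {"motion": [0, 0, 0.03, 0, 0, 0, 1, 0, 0, 0.03, 0, 0, 0, 1, 0, 0, 0, 0, 0, 0, 1]}}

```text
time: 10.72
position: [0.4204, -0.1551, 0.1374]
tool_rot: [0.995, 0.102, -0.0, -0.0]
ft_force: [0.0, 0.3, -4.2]
grip_width: 0.0236
grip_force: 55.0
```

Request:
{"name": "jog_arm", "arguments": {"motion": [0, 0, 0.03, 0, 0, 0, 1, 0, 0, 0.03, 0, 0, 0, 1, 0, 0, 0, 0, 0, 0, 1]}}

```text
time: 11.1
position: [0.4204, -0.1551, 0.135]
tool_rot: [0.995, 0.102, -0.0, -0.0]
ft_force: [-0.4, 0.2, -4.1]
grip_width: 0.0233
grip_force: 55.0
```

Request:
{"name": "jog_arm", "arguments": {"motion": [0, 0, 0.025, 0, 0, 0, 1, 0, 0, 0.025, 0, 0, 0, 1, 0, 0, 0, 0, 0, 0, 1]}}

```text
time: 11.48
position: [0.4205, -0.1552, 0.1331]
tool_rot: [0.995, 0.102, -0.0, -0.0]
ft_force: [0.6, -0.2, -4.4]
grip_width: 0.0237
grip_force: 55.0
```

Request:
{"name": "jog_arm", "arguments": {"motion": [0, 0, 0.025, 0, 0, 0, 1, 0, 0, 0.025, 0, 0, 0, 1, 0, 0, 0, 0, 0, 0, 1]}}

```text
time: 11.85
position: [0.4206, -0.1552, 0.1315]
tool_rot: [0.995, 0.102, 0.0, 0.0]
ft_force: [-1.0, 0.9, 3.0]
grip_width: 0.0238
grip_force: 55.0
```

Request:
{"name": "jog_arm", "arguments": {"motion": [0, 0, 0.025, 0, 0, 0, 1, 0, 0, 0, 0, 0, 0, 1]}}

```text
time: 12.1
position: [0.4205, -0.1552, 0.1307]
tool_rot: [0.995, 0.102, 0.0, 0.0]
ft_force: [-0.6, 0.9, 8.1]
grip_width: 0.0238
grip_force: 55.0
```

Request:
{"name": "jog_arm", "arguments": {"motion": [0, 0, 0.025, 0, 0, 0, 1, 0, 0, 0, 0, 0, 0, 1]}}

```text
time: 12.35
position: [0.4205, -0.1552, 0.1297]
tool_rot: [0.995, 0.102, 0.0, 0.0]
ft_force: [-1.0, 1.2, 7.4]
grip_width: 0.0238
grip_force: 55.0
```

Request:
{"name": "jog_arm", "arguments": {"motion": [0, 0, 0.025, 0, 0, 0, 1, 0, 0, 0, 0, 0, 0, 1]}}

```text
time: 12.6
position: [0.4205, -0.1552, 0.1288]
tool_rot: [0.995, 0.102, 0.0, 0.0]
ft_force: [-1.3, 1.9, 8.5]
grip_width: 0.0237
grip_force: 55.0
```

Request:
{"name": "jog_arm", "arguments": {"motion": [0, 0, 0.02, 0, 0, 0, 1, 0, 0, 0, 0, 0, 0, 1]}}

```text
time: 12.85
position: [0.4205, -0.1552, 0.128]
tool_rot: [0.995, 0.102, 0.0, 0.0]
ft_force: [-1.5, 1.2, 7.4]
grip_width: 0.0238
grip_force: 55.0
```

Request:
{"name": "jog_arm", "arguments": {"motion": [0, 0, 0.018, 0, 0, 0, 1, 0, 0, 0, 0, 0, 0, 1]}}

```text
time: 13.1
position: [0.4205, -0.1552, 0.1275]
tool_rot: [0.995, 0.102, 0.0, 0.0]
ft_force: [-1.4, 1.7, 9.9]
grip_width: 0.0236
grip_force: 55.0
```

Request:
{"name": "jog_arm", "arguments": {"motion": [0, 0, 0.01, 0, 0, 0, 1, 0, 0, 0, 0, 0, 0, 1]}}

```text
time: 13.35
position: [0.4205, -0.1552, 0.1273]
tool_rot: [0.995, 0.102, 0.0, 0.0]
ft_force: [-3.0, 1.7, 11.7]
grip_width: 0.0235
grip_force: 55.0
```

Request:
{"name": "jog_arm", "arguments": {"motion": [0.05, 0, 0, 0, 0, 0, 1, 0.05, 0, 0, 0, 0, 0, 1, 0, 0, 0, 0, 0, 0, 1]}}

```text
time: 13.72
position: [0.4237, -0.1545, 0.1272]
tool_rot: [0.995, 0.103, -0.001, 0.0]
ft_force: [-4.3, -0.3, 12.9]
grip_width: 0.0238
grip_force: 55.0
```

Request:
{"name": "jog_arm", "arguments": {"motion": [0.05, 0, 0, 0, 0, 0, 1, 0.05, 0, 0, 0, 0, 0, 1, 0, 0, 0, 0, 0, 0, 1]}}

```text
time: 14.1
position: [0.4283, -0.1536, 0.1273]
tool_rot: [0.995, 0.102, 0.0, 0.0]
ft_force: [-2.5, 1.4, 12.5]
grip_width: 0.0236
grip_force: 55.0
```

Request:
{"name": "jog_arm", "arguments": {"motion": [0.05, 0, 0, 0, 0, 0, 1, 0.05, 0, 0, 0, 0, 0, 1, 0.05, 0, 0, 0, 0, 0, 1, 0.05, 0, 0, 0, 0, 0, 1, 0, 0, 0, 0, 0, 0, 1]}}

```text
time: 14.72
position: [0.436, -0.152, 0.1273]
tool_rot: [0.995, 0.102, -0.0, 0.0]
ft_force: [-1.9, 1.5, 11.5]
grip_width: 0.0235
grip_force: 55.0
```

Request:
{"name": "jog_arm", "arguments": {"motion": [0.05, 0, 0, 0, 0, 0, 1, 0.05, 0, 0, 0, 0, 0, 1, 0.05, 0, 0, 0, 0, 0, 1, 0.05, 0, 0, 0, 0, 0, 1, 0, 0, 0, 0, 0, 0, 1]}}

```text
time: 15.35
position: [0.4435, -0.1505, 0.1273]
tool_rot: [0.995, 0.102, -0.0, 0.0]
ft_force: [-3.5, 0.4, 12.5]
grip_width: 0.0237
grip_force: 55.0
```

Request:
{"name": "jog_arm", "arguments": {"motion": [0.05, 0, 0, 0, 0, 0, 1, 0.05, 0, 0, 0, 0, 0, 1, 0.05, 0, 0, 0, 0, 0, 1, 0.05, 0, 0, 0, 0, 0, 1, 0.05, 0, 0, 0, 0, 0, 1, 0.05, 0, 0, 0, 0, 0, 1, 0, 0, 0, 0, 0, 0, 1]}}

```text
time: 16.23
position: [0.456, -0.1479, 0.1274]
tool_rot: [0.995, 0.102, 0.0, 0.0]
ft_force: [-1.7, 1.1, 10.6]
grip_width: 0.0237
grip_force: 55.0
```

Request:
{"name": "jog_arm", "arguments": {"motion": [0.05, 0, 0, 0, 0, 0, 1, 0.05, 0, 0, 0, 0, 0, 1, 0.05, 0, 0, 0, 0, 0, 1, 0.05, 0, 0, 0, 0, 0, 1, 0.05, 0, 0, 0, 0, 0, 1, 0.05, 0, 0, 0, 0, 0, 1, 0, 0, 0, 0, 0, 0, 1]}}

```text
time: 17.1
position: [0.4672, -0.1456, 0.1274]
tool_rot: [0.995, 0.102, -0.0, 0.0]
ft_force: [-3.8, 1.0, 11.0]
grip_width: 0.0234
grip_force: 55.0
```

Request:
{"name": "jog_arm", "arguments": {"motion": [0.05, 0, 0, 0, 0, 0, 1, 0.05, 0, 0, 0, 0, 0, 1, 0.05, 0, 0, 0, 0, 0, 1, 0.05, 0, 0, 0, 0, 0, 1, 0.05, 0, 0, 0, 0, 0, 1, 0.05, 0, 0, 0, 0, 0, 1, 0, 0, 0, 0, 0, 0, 1]}}

```text
time: 17.98
position: [0.4802, -0.143, 0.1275]
tool_rot: [0.995, 0.102, 0.001, 0.0]
ft_force: [-0.7, 3.2, 10.0]
grip_width: 0.0239
grip_force: 55.0
```

Request:
{"name": "jog_arm", "arguments": {"motion": [0.05, 0, 0.01, 0, 0, 0, 1, 0, 0, 0, 0, 0, 0, 1, -0.05, 0, 0, 0, 0, 0, 1, -0.1, 0, 0, 0, 0, 0, 1, -0.1, 0, 0, 0, 0, 0, 1, -0.1, 0, 0, 0, 0, 0, 1, -0.1, 0, 0, 0, 0, 0, 1, -0.1, 0, 0, 0, 0, 0, 1, 0, 0, 0, 0, 0, 0, 1]}}

```text
time: 19.1
position: [0.4603, -0.1472, 0.1272]
tool_rot: [0.995, 0.102, 0.001, 0.0]
ft_force: [-1.0, 2.0, 11.7]
grip_width: 0.0236
grip_force: 55.0
```

Request:
{"name": "jog_arm", "arguments": {"motion": [-0.1, 0, 0, 0, 0, 0, 1, -0.1, 0, 0, 0, 0, 0, 1, -0.1, 0, 0, 0, 0, 0, 1, -0.1, 0, 0, 0, 0, 0, 1, -0.1, 0, 0, 0, 0, 0, 1, -0.1, 0, 0, 0, 0, 0, 1, -0.1, 0, 0, 0, 0, 0, 1, -0.1, 0, 0, 0, 0, 0, 1, -0.1, 0, 0, 0, 0, 0, 1, -0.1, 0, 0, 0, 0, 0, 1, 0, 0, 0, 0, 0, 0, 1]}}

```text
time: 20.48
position: [0.4212, -0.1555, 0.1271]
tool_rot: [0.995, 0.102, 0.001, 0.001]
ft_force: [-1.1, 1.0, 12.3]
grip_width: 0.0238
grip_force: 55.0
```

Request:
{"name": "jog_arm", "arguments": {"motion": [-0.06, 0, 0, 0, 0, 0, 1, -0.06, 0, 0, 0, 0, 0, 1, 0, 0, 0, 0, 0, 0, 1, 0, 0, 0, 0, 0, 0, 1]}}

```text
time: 20.98
position: [0.4165, -0.1564, 0.1271]
tool_rot: [0.995, 0.102, 0.001, 0.001]
ft_force: [-1.2, 1.9, 13.2]
grip_width: 0.0236
grip_force: 55.0
```

```bash
python3 - <<'E'
from h import *
im=robot.camera("wrist")[70:190,150:350]; cv2.imwrite("pics/w4.png",cv2.resize(im,None,fx=4,fy=4,interpolation=cv2.INTER_CUBIC))
E
```

```text
(no output)
```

View pics/w4.png

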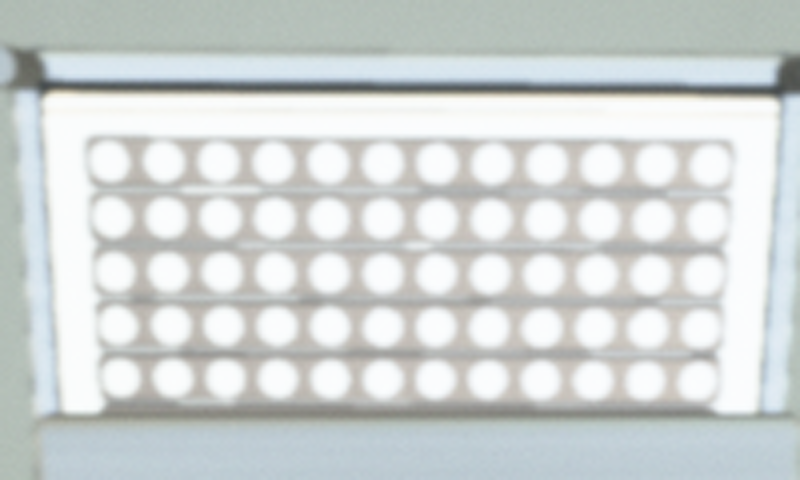

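The visible strips (rows at about y=162, 217, 272, 326 and 380) all lie evenly level. Next I'll lift off and return the roller.

Request:
{"name": "jog_arm", "arguments": {"motion": [0, 0, -0.2, 0, 0, 0, 1, 0, 0, -0.5, 0, 0, 0, 1, 0, 0, -0.6, 0, 0, 0, 1, 0, 0, -0.65, 0, 0, 0, 1, 0, 0, 0, 0, 0, 0.83, 1, 0, 0, 0, 0, 0, 1, 1, 0, 0, 0, 0, 0, 1, 1, 0, 0, 0, 0, 0, 1, 1, 0, 0, 0, 0, 0, 1, 1, 0, 0, 0, 0, 0, 0, 1, 0, 0, 0, 0, 0, 0, 1]}}

```text
time: 22.4
position: [0.4155, -0.156, 0.2035]
tool_rot: [0.998, -0.066, -0.0, -0.0]
ft_force: [-0.3, 0.4, -4.2]
grip_width: 0.0235
grip_force: 55.0
```

```bash
cat > go.py <<'E'
from h import *
o=robot.get_obs(); R=Ro.from_quat(o["tool_rot"]).as_matrix()
d=R.T@(np.array([.6152,-.2040,.2020])-o["position"])
print(o["time"],o["position"].round(4),"yaw",np.degrees(np.arctan2(R[1,0],R[0,0])).round(2),"tilt xy",R[:2,2].round(4),"units",(d/.04).round(3),o["ft_force"].round(1))
E
python3 go.py
```

```text
22.4 [ 0.4155 -0.156   0.2035] yaw -7.56 tilt xy [-0.0007  0.0004] units [5.108 0.532 0.035] [-0.3  0.4 -4.2]
```

Request:
{"name": "jog_arm", "arguments": {"motion": [0.5, 0.05, 0, 0, 0, 0, 1, 0.9, 0.1, 0, 0, 0, 0, 1, 0.9, 0.1, 0, 0, 0, 0, 1, 0.9, 0.1, 0, 0, 0, 0, 1, 0.9, 0.1, 0, 0, 0, 0, 1, 0.7, 0.05, 0, 0, 0, 0, 1, 0.31, 0.03, 0, 0, 0, 0, 1, 0, 0, 0, 0, 0, 0, 1, 0, 0, 0, 0, 0, 0, 1]}}

```text
time: 23.52
position: [0.614, -0.2036, 0.2034]
tool_rot: [0.998, -0.066, -0.001, -0.0]
ft_force: [-0.4, -0.4, -4.6]
grip_width: 0.0236
grip_force: 55.0
```

```bash
python3 go.py; python3 - <<'E'
from h import *
w=robot.camera("wrist"); a=cv2.imread("pics/w2.png"); cv2.imwrite("pics/w5.png",w)
print("shift vs w2 (px)",cv2.phaseCorrelate(np.float32(cv2.cvtColor(a,6))[120:172,170:340],np.float32(cv2.cvtColor(w,6))[120:172,170:340]), "flange",cv2.phaseCorrelate(np.float32(cv2.cvtColor(a,6))[168:226,145:365],np.float32(cv2.cvtColor(w,6))[168:226,145:365]))
im=w[120:240,150:350]; cv2.imwrite("pics/w5c.png",cv2.resize(im,None,fx=4,fy=4))
E
```

```text
23.525 [ 0.614  -0.2036  0.2034] yaw -7.61 tilt xy [-0.0026  0.0012] units [0.032 0.006 0.034] [-0.4 -0.4 -4.6]
shift vs w2 (px) ((0.20666858636769803, -0.16064455880966477), 0.9474978881608311) flange ((0.5821461415535936, 0.017892962845305505), 0.9868783840603299)
```

View pics/w5c.png

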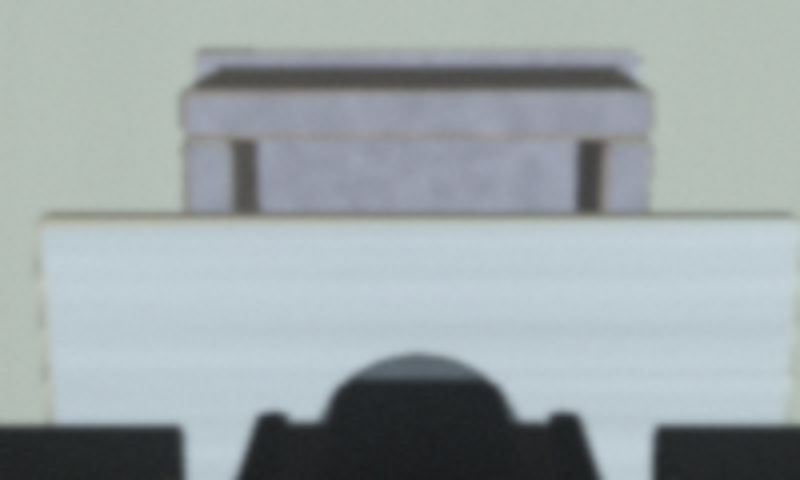

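The stand rim and flange match the post-lift picture to within a pixel, so nothing slipped. Lowering now.

Request:
{"name": "jog_arm", "arguments": {"motion": [0.02, 0, 0.5, 0, 0, 0, 1, 0, 0, 0.5, 0, 0, 0, 1, 0, 0, 0.5, 0, 0, 0, 1, 0, 0, 0.4, 0, 0, 0, 1, 0, 0, 0.4, 0, 0, 0, 1, 0, 0, 0.3, 0, 0, 0, 1, 0, 0, 0.2, 0, 0, 0, 1, 0, 0, 0, 0, 0, 0, 1, 0, 0, 0, 0, 0, 0, 1]}}

```text
time: 24.7
position: [0.6168, -0.2046, 0.0923]
tool_rot: [0.998, -0.066, 0.001, 0.0]
ft_force: [-0.1, -0.4, -3.9]
grip_width: 0.0239
grip_force: 55.0
```

Request:
{"name": "jog_arm", "arguments": {"motion": [0, 0, 0.07, 0, 0, 0, 1, 0, 0, 0.05, 0, 0, 0, 1, 0, 0, 0.04, 0, 0, 0, 1, 0, 0, 0.03, 0, 0, 0, 1, 0, 0, 0, 0, 0, 0, 1]}}

```text
time: 25.32
position: [0.6163, -0.2043, 0.0841]
tool_rot: [0.998, -0.066, -0.0, -0.0]
ft_force: [-0.0, 1.0, -3.7]
grip_width: 0.0237
grip_force: 55.0
```

Request:
{"name": "jog_arm", "arguments": {"motion": [0, 0, 0.015, 0, 0, 0, 1, 0, 0, 0.012, 0, 0, 0, 1, 0, 0, 0, 0, 0, 0, 1]}}

```text
time: 25.7
position: [0.6163, -0.2043, 0.0831]
tool_rot: [0.998, -0.066, -0.0, -0.0]
ft_force: [-0.0, -0.2, -3.6]
grip_width: 0.0238
grip_force: 55.0
```

Request:
{"name": "jog_arm", "arguments": {"motion": [0, 0, 0.015, 0, 0, 0, 1, 0, 0, 0, 0, 0, 0, 1]}}

```text
time: 25.95
position: [0.6164, -0.2044, 0.0831]
tool_rot: [0.998, -0.066, 0.0, 0.0]
ft_force: [-0.2, 0.4, 0.4]
grip_width: 0.0236
grip_force: 55.0
```

Request:
{"name": "jog_arm", "arguments": {"motion": [0, 0, 0, 0, 0, 0, 0.2, 0, 0, 0, 0, 0, 0, 0.2, 0, 0, 0, 0, 0, 0, 0, 0, 0, 0, 0, 0, 0, -0.5, 0, 0, 0, 0, 0, 0, -1, 0, 0, 0, 0, 0, 0, -1, 0, 0, 0, 0, 0, 0, -1, 0, 0, 0, 0, 0, 0, -1, 0, 0, 0, 0, 0, 0, -1]}}

```text
time: 27.08
position: [0.6163, -0.2044, 0.0826]
tool_rot: [0.998, -0.066, 0.0, 0.0]
ft_force: [-0.0, 0.6, 0.1]
grip_width: 0.086
grip_force: 0.0
```

Request:
{"name": "jog_arm", "arguments": {"motion": [0, 0, -0.3, 0, 0, 0, -1, 0, 0, -0.8, 0, 0, 0, -1, 0, 0, -0.8, 0, 0, 0, -1, 0, 0, -0.8, 0, 0, 0, -1, 0, 0, -0.8, 0, 0, 0, -1, 0, 0, -0.8, 0, 0, 0, -1, 0, 0, 0, 0, 0, 0, -1, 0, 0, 0, 0, 0, 0, -1]}}

```text
time: 28.08
position: [0.6158, -0.204, 0.2543]
tool_rot: [0.998, -0.066, -0.0, -0.0]
ft_force: [-0.1, 0.4, -0.7]
grip_width: 0.0871
grip_force: 0.0
```

```bash
python3 - <<'E'
from h import *
o=robot.get_obs(); cv2.imwrite("pics/w6.png",robot.camera("wrist")); print(o["time"],o["position"],o["ft_force"])
E
```

```text
28.075 [ 0.61575371 -0.20401512  0.25425215] [-0.07275883  0.3744878  -0.69508806]
```

View pics/w6.png

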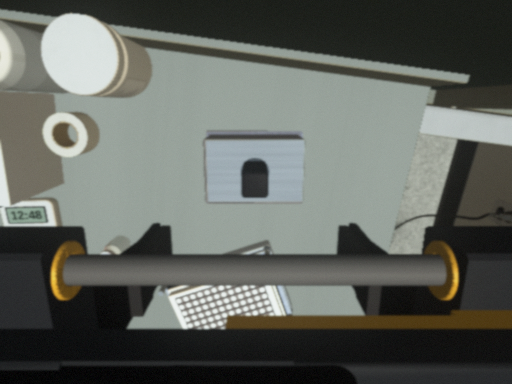

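The roller sits flat in its stand, with the flange at about (205–304, 138–202) as at the start, and the gripper is clear of everything.

```bash
python3 -c "
from rig import robot
print(robot.hand_in())"
```

```text
the job is handed in; nothing more can be done
None
```

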